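# Date-stamp a spice jar in a two-stage press

## Task

Stand the spice jar upright in the round nest of the date press's carriage and push the carriage fully in under the head. Then press the button on top of the press down to its first stop, so that the foot clamps the jar, and wait there until the small white ready bead on the head's front has crept right across to the other end of its rail; only then press the button all the way down, let it come back up and leave the jar in the press. Do not tip the jar and leave the other things on the worktop where they are.

Things in the scene. Friction and masses are not known exactly. Their poses are not given: they have to be found in the camera images.
- jar: The spice jar: upright round jar, 45 mm across with a screw cap of the same width, 106 mm tall, 0.11 kg. It stands on the worktop beside the press. Origin: centre of its underside; z up. Not to be confused with the slimmer-necked brown bottle near it.
- press: Grey date press fixed to the worktop; front to its own -x. Origin: on the worktop under the vertical press axis, z up. Extents from it, mm: base plate x -50..120, y -60..230, 16 high, with rails to 23; column behind, x 63..113, y -40..40; head x -27..113, y -40..40, z 169..205. The carriage comes in from its +y side.
- axis_top (a point): Point on the press axis on top of the head, 210 mm above the worktop. The push button, a black disc 38 mm across with a flat top, stands over it. Its height on the stem is NOT reported: released, its top lies anywhere from 36 to 52 mm above this point (find it by touch).
- carriage (a joint): Travel of the carriage, m: 0 fully out (nest 130 mm from the press axis, to the press's +y), 0.13 fully in, against its stop, nest under the foot. Friction about 2 N; stays where it is left. It starts 0 to 20 mm in.
- nest (a point): Centre of the nest floor on the white carriage, 30 mm above the worktop, where the centre of the jar's underside belongs. Round rim, 57 mm inside diameter, 65 mm outside, 7 mm high. The axes are those of the press.
- push_plate (a point): Middle of the top edge of the outer (+y) face of the upright push plate at the carriage's outer end, 63 mm above the worktop; 115 mm from the nest centre to the press's +y. The plate is 56 mm wide (along the press's x), 10 mm thick and stands 45 mm high. Push it toward the press's -y.
- foot: Rubber foot disc, 40 mm across, 8 mm thick, on the press axis under the head; its origin, the centre of its underside, is 148 mm above the worktop when released. First stage: the button pushes it down against 2 to 3 N for 12 mm, until it meets a jar in the nest (136 mm): the first stop, where the force climbs to 10 N without further movement. Sprung back.
- stem (a joint): Second stage of the button: how far the stem is pushed past the first stop, m: 0 up to the first stop, 0.008 fully down, hard end. The push takes 10 to 13.5 N. Sprung back.
- bead (a joint): Ready bead, a white ball 15 mm across on a small tipping steel rail, 40 mm long, on the front face of the head (press's -x, 190 mm above the worktop). m: 0 at its resting end (press's -y), 0.024 right across at the other end (+y). When the foot is down on the jar the rail tips and the bead creeps across in about 1 s; when the button is let go it creeps back.
- brown_bottle: Bystander: brown bottle with a narrow neck and black cap, 47 mm across, 114 mm tall, 100 to 125 mm from the jar to the robot's left. Leave alone.
- label_roll: Bystander: roll of labels, 72 mm across, 26 mm high. Leave alone.
- tape: Bystander: tape roll lying flat, 96 mm across, 25 mm high. Leave alone.
- marker: Bystander: marker pen, 135 mm long, 17 mm thick, lying beyond the jar. Leave alone.
- portion_cup: Bystander: clear lidded portion cup, 76 mm across, 38 mm high. Leave alone.
Things that resemble listed ones, but are neither listed nor needed, are in the scene too. What is shaped like the jar but blue or red is not meant.

How it is judged (in metres and radians):
On the way, in this order (a step that is already met when the one before it is completed fails the run):
1. the jar stands upright in the nest, let go (horizontal distance between jar and nest below 0.008 m and z of jar in the frame of nest between -0.004 and 0.004 m and angle between jar's own z axis and vertical below 0.1 rad and contact force between the fingers and jar below 0.1 N), for 0.2 s.
2. the carriage is fully in, with the jar in its nest (horizontal distance between jar and nest below 0.008 m and z of jar in the frame of nest between -0.004 and 0.004 m and angle between jar's own z axis and vertical below 0.1 rad and value of joint carriage above 0.126 m), for 0.2 s.
3. the button is held at its first stop: the foot clamps the jar, the stem is not pushed in by more than 2 mm, and the ready bead is across (over 21 mm) (all of step 2 and contact force between foot and jar above 0.5 N and value of joint stem below 0.002 m and value of joint bead above 0.021 m), for 0.3 s.
4. the button is fully down on the jar: the stem is pushed in by more than 6.5 mm (all of step 2 and value of joint stem above 0.0065 m and contact force between foot and jar above 5 N), for 0.1 s.
At the end, for the whole second after the job is handed in: The jar rests upright (within 0.1 rad) in the nest, within 8 mm of its centre and 4 mm of its floor in height; the carriage is in to within 4 mm of its stop; the button has come back up (foot within 2 mm and stem within 1 mm of released) (all of step 2 and z of foot in the frame of press above 0.146 m and value of joint stem below 0.001 m and linear speed of jar below 0.02 m/s); the robot touches nothing.
It fails at once if the second stage is pressed (stem over 4 mm) before the ready bead is across (under 20 mm) (value of joint stem above 0.004 m and value of joint bead below 0.02 m).
It fails at once if the jar is tipped by more than 0.5 rad (angle between jar's own z axis and vertical above 0.5 rad).
It fails at once if a bystander is moved by more than 20 mm (distance of any of brown_bottle, label_roll, tape, marker, portion_cup from where it was at the start of the episode above 0.02 m).
It also fails if it takes over 64 s, if anything falls off the work surface, if the arm or the gripper's body presses on something with over 40 N, if the wrist force passes 120 N, or if a joint passes its speed limit or range.

## Robot

A 6-joint arm with a two-finger parallel gripper is mounted at the origin on a cart in front of the work surface, level with it; the furniture and walls round the work are solid. World frame = base frame: x ahead of the robot, y to its left, z up, the work surface at z = 0. Lengths are in mm, angles in rad, forces in N, time in s.
With the tool pointing down it reaches from about 375 to 900 mm from the base axis. Payload 3.1 kg.
Tool frame: the origin (TCP) lies on the centre line of the jaws, within the pads' length; the fingertips stand 22 mm ahead of it and the grasp point (between the pads) lies 3 mm ahead of it; z points along the fingers, y is the line along which they close (so a half turn about z gives the same grasp; the last joint's range is limited). The gripper opens to 85 mm and grips with 20 to 120 N. Pads are 22 mm wide; open, the fingers measure 114 mm over their backs; the gripper's body (76 mm by 85 mm) begins 54 mm behind the grasp point. The pads swing forward as they close: fully open they stand 13 mm farther back than shut.
Start: joints at [-0.178, 0.527, 1.433, -0, 1.181, -0.178], TCP at [624.978, 0.034, 253.31] pointing down, gripper open.
Joint ranges: [-3.08, 3.08], [-0.75, 2.2], [0.22, 2.44], [-1.43, 4.57], [0, 2.65], [-2.85, 2.85]. Speed limits (rad/s): [2.79, 2.79, 3.14, 3.14, 3.14, 3.14].

## Interface

Orientations are given as a unit quaternion [x, y, z, w].
In Python, from workcell import get_obs, viewer, arm gives the robot as it stands. The module is installed in compiled form; this text tells all that it offers.
- The arm moves only by the tool jog_arm, never from a script. Its argument "plan" is a list of rows, each an object of numbers: "gripper": the opening, from -1 (shut) to 1 (fully open); "x", "y", "z": the shift along the world's x, y, z normalised to -1 to 1, where 1 is 0.05 m; "wx", "wy", "wz": the turn, a rotation vector about the world's x, y, z normalised to -1 to 1, where 1 is 5 degrees. In form: [{"gripper": .., "x": .., "y": .., "z": .., "wx": .., "wy": .., "wz": ..}, ...]. A call has 1 to 20 rows; each row shifts and turns the commanded pose from where the row before left it; what a row does not reach is not made up. A row lasts 1/8 s, in which the tool goes at most 62.5 mm and 10.7 degrees, less where a joint would pass 70% of its speed; a pose out of reach is approached as far as the arm can. A call with a number of a shift or a turn outside -1 to 1 is refused whole. A call with a gripper value outside its range is refused whole. The fingers move at their own pace and stop on an object; the grip force is fixed at half the most. Time passes only in rows, so rows that do not move let the fingers close. It gives the time, the measured TCP pose, the force, the opening and the grip force at its end, in the units of the state.
- get_obs(): the state, without advancing time (a new reading comes with each control period).
- viewer.read_camera(name): name is "scene" or "side" or "wrist"; returns the picture (420x560x3 uint8, red, green, blue); there is no depth.
- viewer.camera_model(name): a dict with "mtx" (3x3 intrinsics, pixels), "R" (3x3) and "t" (3): a world point X has camera coordinates R X + t; the wrist camera has in their place "tool_from_camera" (4x4, takes a point from camera to tool coordinates, whose origin is the TCP and whose axes are the flange's). Camera axes: x right, y down, z forward; pixel columns grow to the right and rows downward; lengths in mm; the calibration is good to about 2 mm. A picture is of the moment at which its call begins: read the wrist's pose just before it. camera_model takes no time and is no camera call.
- arm.hand_in(): hands the job in; it is judged then, once.
The state is a dict: "time": time; "joints": joint angles; "qvel": joint speeds; "joint_efforts": joint torques, N m; "eef_pos": TCP position; "tool_rot": TCP orientation; "wrist_force": force on the tool from outside, world axes, zero at the start; "torque": the same for the moment, N m; "grip_width": finger opening in mm; "grasp_force": force on a finger pad.
Only numpy, scipy, OpenCV 4.12 (cv2) and the standard library are available. Lean on these libraries where they do the work, as an engineer would, in place of code of your own. Each camera call takes 0.05 s, during which the arm holds its last target. There are 200 camera calls.

## Working session

There is one attempt and no reset: what is moved stays moved. The work goes in short steps, Python scripts to look and compute and a tool call to move; the robot and the scene stay as the last step left them, time stands still between calls to the robot, and variables do not carry over. Pictures are saved under pics/ and viewed, at most 11 in all, crops included, and the job is handed in when it is done.

Besides the shell and the picture viewer there is one more tool, called after "Request:" by a JSON object that holds its "api" and its "payload", one argument or row to a line. jog_arm: Moves the arm, as the interface text tells. Scaled input: -1 to 1 covers 0.05 m each way for a shift and 5 degrees each way for a turn. Its arguments: {"type":"object","properties":{"plan":{"type":"array","items":{"type":"object","properties":{"gripper":{"type":"number"},"x":{"type":"number"},"y":{"type":"number"},"z":{"type":"number"},"wx":{"type":"number"},"wy":{"type":"number"},"wz":{"type":"number"}}}}},"required":["plan"]}

```bash
mkdir -p pics
cat > h.py <<'E'
import numpy as np, cv2, json
from workcell import get_obs, viewer, arm
from scipy.spatial.transform import Rotation as Ro
def cam(n):
    m=viewer.camera_model(n); K=np.array(m["mtx"])
    if n!="wrist": return K,np.array(m["R"]),np.array(m["t"]).ravel()
    o=get_obs(); T=np.eye(4); T[:3,:3]=Ro.from_quat(o["tool_rot"]).as_matrix(); T[:3,3]=o["eef_pos"]
    I=np.linalg.inv(T@np.array(m["tool_from_camera"])); return K,I[:3,:3],I[:3,3]
def proj(c,X):
    K,R,t=c; p=(np.atleast_2d(X)@R.T+t)@K.T; return p[:,:2]/p[:,2:]
def ray(c,u,v,z):
    K,R,t=c; d=R.T@np.linalg.inv(K)@[u,v,1]; o=-R.T@t; return o+d*(z-o[2])/d[2]
def shot(n,f):
    c=cam(n); im=viewer.read_camera(n)[:,:,::-1].copy(); cv2.imwrite(f"pics/{f}.png",im); np.savez(f"pics/{f}.npz",K=c[0],R=c[1],t=c[2]); return im
def load(f):
    d=np.load(f"pics/{f}.npz"); return d["K"],d["R"],d["t"]
E
python3 - <<'E'
from h import *
a=shot("scene","scene0"); b=shot("side","side0"); c=shot("wrist","wrist0")
for n in("scene0","side0","wrist0"):
    K,R,t=load(n); print(n,(-R.T@t).round(),R[2].round(2),K[0,0].round())
print(get_obs())
E
```

```text
scene0 [  -4. -781. 1074.] [ 0.38  0.59 -0.71] 434.0
side0 [ 344. 1026. 1078.] [ 0.13 -0.74 -0.66] 482.0
wrist0 [624.  78. 373.] [-0.   -0.3  -0.95] 344.0
{'time': 0.15, 'joints': array([-1.78469650e-01,  5.28274101e-01,  1.43360136e+00, -2.10227078e-05,
        1.18138728e+00, -1.78500722e-01]), 'qvel': array([ 0.00064018, -0.00181802, -0.00203753, -0.00258205, -0.00028962,
       -0.00021589]), 'joint_efforts': array([ 1.17890530e-03, -4.42742836e+01, -1.78276026e+01, -2.15643640e-04,
        5.61750654e-03, -9.84718270e-06]), 'eef_pos': array([6.24494367e+02, 1.34214315e-01, 2.52547293e+02]), 'tool_rot': array([ 7.07092721e-01,  7.07120348e-01, -4.84238518e-04, -6.80370129e-04]), 'wrist_force': array([-0.298433  , -0.45951635,  0.11240662]), 'torque': array([-0.02699958, -0.00050704,  0.02875469]), 'grasp_force': 0.0, 'grip_width': 85.52178677290759}
```

View pics/scene0.png

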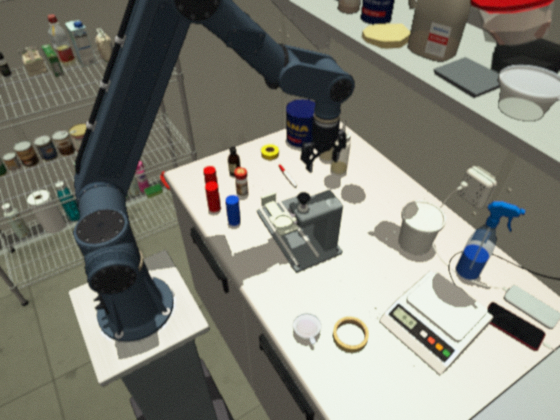

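View pics/side0.png

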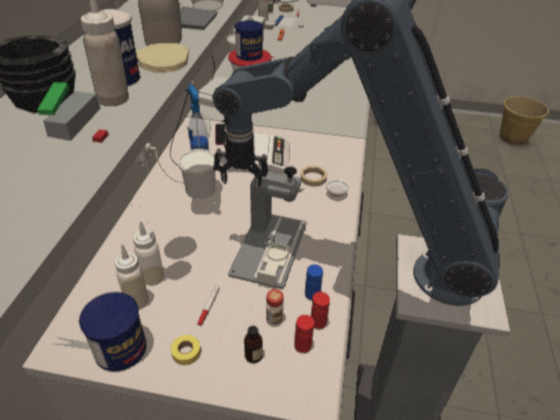

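The side view shows the brown bottle at (253,345), blue (314,282) and red (320,310), (304,333) cans, the press around (268,230) with the white carriage at (275,258), and a jar with an orange-red cap and label at (275,305). In the scene view that same jar is at (241,181). It is the only jar-shaped thing that is neither blue nor red, and the brown bottle is next to it. I'll confirm it in an enlarged crop.

Run:
```python
from h import *
a=cv2.imread("pics/scene0.png")[140:280,200:350]; b=cv2.imread("pics/side0.png")[155:365,225:345]
A=cv2.resize(a,None,fx=3,fy=3,interpolation=cv2.INTER_CUBIC); B=cv2.resize(b,None,fx=2.8,fy=2.8,interpolation=cv2.INTER_CUBIC)
o=np.zeros((600,800,3),np.uint8); o[:A.shape[0],:450]=A; o[:B.shape[0],455:455+B.shape[1]]=B
cv2.imwrite("pics/crop1.png",o)
```

```text
(no output)
```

View pics/crop1.png

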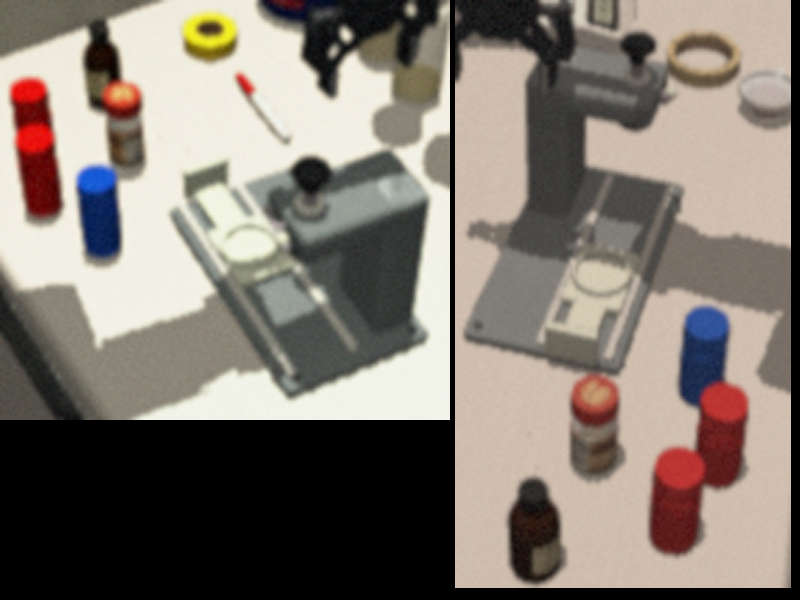

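View pics/wrist0.png

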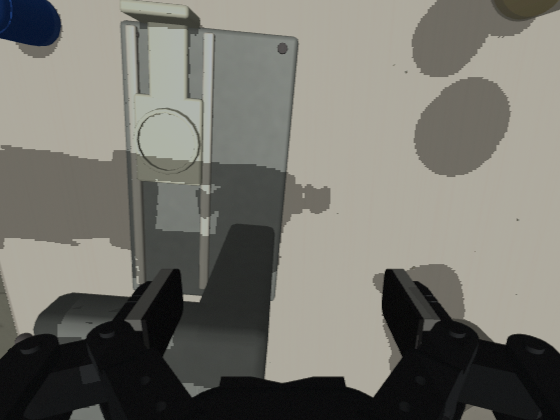

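The crop confirms it: the labelled jar with the orange-red cap has the brown bottle beside it, and the look-alikes are plain red or blue. The wrist view shows the base corners at (122,22), (297,38), the nest rim centre at (169,139), and the blue can at the top-left. Next I'll work out positions.

Run:
```python
from h import *
s,d,w=load("scene0"),load("side0"),load("wrist0")
S=lambda x,y:(x/3+200,y/3+140); D=lambda x,y:((x-455)/2.8+225,y/2.8+155)
P=lambda n,v:print(n,v.round(1))
P("jar top scene",ray(s,*S(122,92),106));P("jar top side",ray(d,*D(597,387),106))
P("jar bottom side(front)",ray(d,*D(594,476),0))
P("bottle scene",ray(s,*S(98,28),114));P("bottle side",ray(d,*D(534,490),114))
P("blue scene",ray(s,*S(97,180),106));P("blue side",ray(d,*D(706,322),106))
P("red1",ray(d,*D(724,400),106));P("red2",ray(d,*D(679,465),106));P("marker",ray(s,*S(265,105),10))
P("nest wrist",ray(w,169,139,37));P("nest scene",ray(s,*S(250,242),37));P("nest side",ray(d,*D(604,270),37))
for n,p in dict(TL=(122,22),TR=(297,38),BR=(275,300)).items(): P(n,ray(w,*p,16))
P("railR top",ray(w,209,34,23));P("railR bot",ray(w,204,288,23));P("railL top",ray(w,131,27,23));P("railL bot",ray(w,139,297,23))
P("plate L",ray(w,122,1,63));P("plate R",ray(w,187,8,63))
P("btn scene",ray(s,*S(310,168),254));P("btn side",ray(d,*D(637,45),254))
P("base FL side(D)",ray(d,*D(467,335),16));P("base side2",ray(d,*D(618,372),16));P("base far",ray(d,*D(683,187),16))
P("scene base far",ray(s,*S(292,388),16));P("scene base r",ray(s,*S(427,333),16))
```

```text
jar top scene [478.8 257.2 106. ]
jar top side [473.6 251.1 106. ]
jar bottom side(front) [470.3 272.5   0. ]
bottle scene [505.9 367.3 114. ]
bottle side [503.7 376.2 114. ]
blue scene [388.4 144.2 106. ]
blue side [386.3 152.3 106. ]
red1 [358.1 242.3 106. ]
red2 [387.9 320.6 106. ]
marker [665.7 245.   10. ]
nest wrist [514.8  40.3  37. ]
nest scene [513.   36.5  37. ]
nest side [505.5  39.6  37. ]
TL [474.7 145.5  16. ]
TR [637.8 131.9  16. ]
BR [ 615.4 -150.8   16. ]
railR top [556.5 134.2  23. ]
railR bot [ 533.9 -130.7   23. ]
railL top [485.3 140.   23. ]
railL bot [ 457.5 -142.6   23. ]
plate L [496.5 151.5  63. ]
plate R [547.8 146.6  63. ]
btn scene [500.1 -85.3 254. ]
btn side [497.6 -73.3 254. ]
base FL side(D) [629.8 140.   16. ]
base side2 [468.6 156.2  16. ]
base far [ 443.6 -130.4   16. ]
scene base far [ 453.  -138.6   16. ]
scene base r [ 611.3 -154.1   16. ]
```

Request:
{"api": "jog_arm", "payload": {
  "plan": [
    {"gripper":1,"x":-0.6,"y":0.8},
    {"gripper":1,"x":-0.6,"y":0.8},
    {"gripper":1,"x":-0.6,"y":0.8},
    {"gripper":1,"x":-0.6,"y":0.8},
    {"gripper":1,"x":-0.6,"y":0.8},
    {"gripper":1},
    {"gripper":1},
    {"gripper":1}
  ]
}}

```text
$.plan[0]: bad value
```

Run:
```python
from h import *
print(get_obs()["eef_pos"]); c=cam("wrist"); im=shot("wrist","wrist1")
for X in ([476,254,106],[512,39.5,37],[523,152,63]): print(proj(c,X).round())
```

```text
[6.24494367e+02 1.34214315e-01 2.52547293e+02]
[[  30. -217.]]
[[166. 140.]]
[[155.   0.]]
```

View pics/wrist1.png

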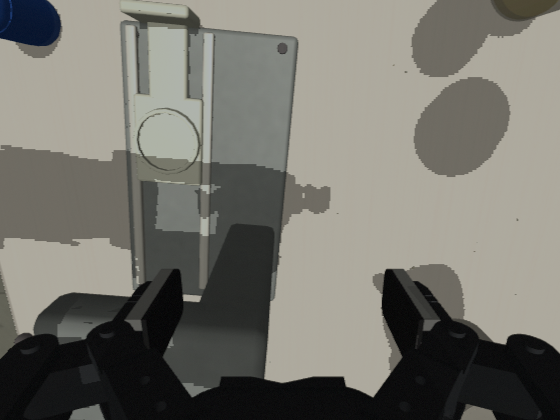

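The move was refused, probably because every row needs all the keys, so this picture is the same as before. I'll resend it with full rows.

Request:
{"api": "jog_arm", "payload": {
  "plan": [
    {"gripper":1,"x":-0.6,"y":0.8,"z":0,"wx":0,"wy":0,"wz":0},
    {"gripper":1,"x":-0.6,"y":0.8,"z":0,"wx":0,"wy":0,"wz":0},
    {"gripper":1,"x":-0.6,"y":0.8,"z":0,"wx":0,"wy":0,"wz":0},
    {"gripper":1,"x":-0.6,"y":0.8,"z":0,"wx":0,"wy":0,"wz":0},
    {"gripper":1,"x":-0.6,"y":0.8,"z":0,"wx":0,"wy":0,"wz":0},
    {"gripper":1,"x":0,"y":0,"z":0,"wx":0,"wy":0,"wz":0},
    {"gripper":1,"x":0,"y":0,"z":0,"wx":0,"wy":0,"wz":0},
    {"gripper":1,"x":0,"y":0,"z":0,"wx":0,"wy":0,"wz":0}
  ]
}}

```text
time: 1.2
eef_pos: [476.1, 199.2, 253.3]
tool_rot: [0.708, 0.707, 0.0, 0.0]
wrist_force: [0.6, -0.5, -0.3]
grip_width: 85.4
grasp_force: 0.0
```

Run:
```python
from h import *
print(get_obs()["eef_pos"]); c=cam("wrist"); im=shot("wrist","wrist2")
for X in ([476,254,106],[512,39.5,37],[523,152,63]): print(proj(c,X).round())
```

```text
[476.09315398 199.18047101 253.34698729]
[[282. 129.]]
[[314. 316.]]
[[331. 233.]]
```

View pics/wrist2.png

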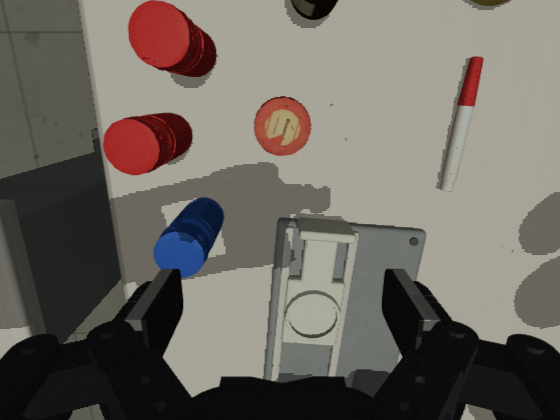

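The jar cap centre is at (282,126) and the nest rim centre at (312,314). The plate's top face runs from (298,221) to (357,234), and the base corners are at (279,218) and (425,230). I'll refine with a fit.

Run:
```python
from h import *
w=load("wrist2"); im=cv2.imread("pics/wrist2.png")
hsv=cv2.cvtColor(im,cv2.COLOR_BGR2HSV); m=np.zeros(im.shape[:2],np.uint8)
m[85:165,245:320]=(hsv[85:165,245:320,1]>110)*255
cs=max(cv2.findContours(m,0,2)[0],key=cv2.contourArea); (cx,cy),ax,_=cv2.fitEllipse(cv2.convexHull(cs)); print("cap",cx,cy,ax,ray(w,cx,cy,106).round(1))
q=[ray(w,u,v,106) for u,v in((254,126),(311,126))]; print("cap width",q[1][0]-q[0][0])
print("nest",ray(w,312,314,37).round(1)); q=[ray(w,u,v,37)for u,v in((284,314),(341,314))]; print("rim w",q[1][0]-q[0][0])
for n,p,z in(("TL",(279,218),16),("TR",(425,230),16),("plate L",(299,221),63),("plate R",(357,234),63)): print(n,ray(w,*p,z).round(1))
```

```text
cap 281.87823486328125 125.8138427734375 (56.263641357421875, 59.08768844604492) [476.  256.7 106. ]
cap width 43.290894803352614
nest [509.9  42.6  37. ]
rim w 64.82390472161518
TL [472.6 151.   16. ]
TR [635.2 136.6  16. ]
plate L [492.2 164.4  63. ]
plate R [548.7 150.9  63. ]
```

Request:
{"api": "jog_arm", "payload": {
  "plan": [
    {"gripper":1,"x":0,"y":0.57,"z":0,"wx":0,"wy":0,"wz":0},
    {"gripper":1,"x":0,"y":0.57,"z":-0.2,"wx":0,"wy":0,"wz":0},
    {"gripper":1,"x":0,"y":0,"z":-0.7,"wx":0,"wy":0,"wz":0},
    {"gripper":1,"x":0,"y":0,"z":-0.7,"wx":0,"wy":0,"wz":0},
    {"gripper":1,"x":0,"y":0,"z":-0.7,"wx":0,"wy":0,"wz":0},
    {"gripper":1,"x":0,"y":0,"z":-0.7,"wx":0,"wy":0,"wz":0},
    {"gripper":1,"x":0,"y":0,"z":-0.5,"wx":0,"wy":0,"wz":0},
    {"gripper":1,"x":0,"y":0,"z":0,"wx":0,"wy":0,"wz":0},
    {"gripper":1,"x":0,"y":0,"z":0,"wx":0,"wy":0,"wz":0}
  ]
}}

```text
time: 2.38
eef_pos: [476.1, 256.8, 78.9]
tool_rot: [0.707, 0.707, 0.001, 0.0]
wrist_force: [0.3, 0.1, 0.7]
grip_width: 85.5
grasp_force: 0.0
```

Request:
{"api": "jog_arm", "payload": {
  "plan": [
    {"gripper":0.3,"x":0,"y":0,"z":0,"wx":0,"wy":0,"wz":0},
    {"gripper":0.1,"x":0,"y":0,"z":0,"wx":0,"wy":0,"wz":0},
    {"gripper":0,"x":0,"y":0,"z":0,"wx":0,"wy":0,"wz":0},
    {"gripper":-0.3,"x":0,"y":0,"z":0,"wx":0,"wy":0,"wz":0},
    {"gripper":-1,"x":0,"y":0,"z":0,"wx":0,"wy":0,"wz":0},
    {"gripper":-1,"x":0,"y":0,"z":0,"wx":0,"wy":0,"wz":0},
    {"gripper":-1,"x":0,"y":0,"z":0,"wx":0,"wy":0,"wz":0},
    {"gripper":-1,"x":0,"y":0,"z":0,"wx":0,"wy":0,"wz":0}
  ]
}}

```text
time: 3.38
eef_pos: [475.6, 257.3, 79.5]
tool_rot: [0.707, 0.707, 0.001, 0.001]
wrist_force: [-0.5, -0.0, 6.3]
grip_width: 43.1
grasp_force: 59.9
```

Request:
{"api": "jog_arm", "payload": {
  "plan": [
    {"gripper":-1,"x":0,"y":0,"z":0.4,"wx":0,"wy":0,"wz":0},
    {"gripper":-1,"x":0,"y":0,"z":0.6,"wx":0,"wy":0,"wz":0},
    {"gripper":-1,"x":0,"y":0,"z":0.6,"wx":0,"wy":0,"wz":0},
    {"gripper":-1,"x":0.1,"y":-0.4,"z":0,"wx":0,"wy":0,"wz":0},
    {"gripper":-1,"x":0.1,"y":-0.6,"z":0,"wx":0,"wy":0,"wz":0},
    {"gripper":-1,"x":0.1,"y":-0.8,"z":0,"wx":0,"wy":0,"wz":0},
    {"gripper":-1,"x":0.1,"y":-0.8,"z":0,"wx":0,"wy":0,"wz":0},
    {"gripper":-1,"x":0.1,"y":-0.8,"z":0,"wx":0,"wy":0,"wz":0},
    {"gripper":-1,"x":0.1,"y":-0.5,"z":0,"wx":0,"wy":0,"wz":0},
    {"gripper":-1,"x":0.1,"y":-0.42,"z":0,"wx":0,"wy":0,"wz":0},
    {"gripper":-1,"x":0,"y":0,"z":0,"wx":0,"wy":0,"wz":0},
    {"gripper":-1,"x":0,"y":0,"z":0,"wx":0,"wy":0,"wz":0},
    {"gripper":-1,"x":0,"y":0,"z":0,"wx":0,"wy":0,"wz":0}
  ]
}}

```text
time: 5.0
eef_pos: [509.5, 41.9, 158.2]
tool_rot: [0.707, 0.708, -0.0, -0.0]
wrist_force: [-0.3, -0.4, -1.4]
grip_width: 43.6
grasp_force: 61.2
```

Run:
```python
from h import *
a=shot("scene","scene3")[150:270,230:360]; b=shot("side","side3")[130:300,215:335]
A=cv2.resize(a,None,fx=3.2,fy=3.2,interpolation=cv2.INTER_CUBIC); B=cv2.resize(b,None,fx=3.2,fy=3.2,interpolation=cv2.INTER_CUBIC)
o=np.zeros((560,810,3),np.uint8); o[:A.shape[0],:A.shape[1]]=A; o[:B.shape[0],420:420+B.shape[1]]=B
cv2.imwrite("pics/crop3.png",o[:,:800]); print(get_obs()["eef_pos"])
```

```text
[509.66703762  41.83869202 158.29665233]
```

View pics/crop3.png

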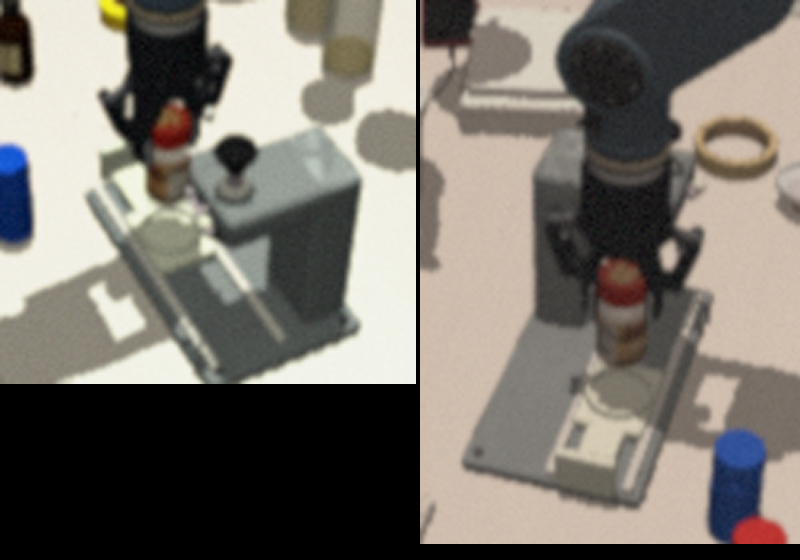

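The jar hangs upright over the carriage, with its underside near (167,198) in the left crop just above the nest at (171,228). The camera biases seen on the jar cancel out to a nest at about (509,41), which is where the TCP is. Now I'll lower it.

Request:
{"api": "jog_arm", "payload": {
  "plan": [
    {"gripper":-1,"x":0,"y":-0.01,"z":-0.3,"wx":0,"wy":0,"wz":0},
    {"gripper":-1,"x":0,"y":0,"z":-0.3,"wx":0,"wy":0,"wz":0},
    {"gripper":-1,"x":0,"y":0,"z":-0.2,"wx":0,"wy":0,"wz":0},
    {"gripper":-1,"x":0,"y":0,"z":-0.1,"wx":0,"wy":0,"wz":0},
    {"gripper":-1,"x":0,"y":0,"z":0,"wx":0,"wy":0,"wz":0},
    {"gripper":-1,"x":0,"y":0,"z":0,"wx":0,"wy":0,"wz":0}
  ]
}}

```text
time: 5.85
eef_pos: [510.3, 40.5, 113.5]
tool_rot: [0.707, 0.707, 0.0, 0.0]
wrist_force: [-0.9, 0.8, -2.1]
grip_width: 43.4
grasp_force: 61.2
```

Request:
{"api": "jog_arm", "payload": {
  "plan": [
    {"gripper":-1,"x":0,"y":0,"z":-0.04,"wx":0,"wy":0,"wz":0},
    {"gripper":-1,"x":0,"y":0,"z":-0.02,"wx":0,"wy":0,"wz":0},
    {"gripper":-1,"x":0,"y":0,"z":0,"wx":0,"wy":0,"wz":0}
  ]
}}

```text
time: 6.22
eef_pos: [510.0, 40.6, 110.4]
tool_rot: [0.707, 0.707, 0.0, 0.0]
wrist_force: [-0.0, -0.4, -0.7]
grip_width: 43.2
grasp_force: 61.2
```

Request:
{"api": "jog_arm", "payload": {
  "plan": [
    {"gripper":-1,"x":0,"y":0,"z":-0.02,"wx":0,"wy":0,"wz":0},
    {"gripper":-1,"x":0,"y":0,"z":-0.01,"wx":0,"wy":0,"wz":0},
    {"gripper":-1,"x":0,"y":0,"z":0,"wx":0,"wy":0,"wz":0}
  ]
}}

```text
time: 6.6
eef_pos: [510.1, 40.5, 109.4]
tool_rot: [0.707, 0.707, 0.0, 0.0]
wrist_force: [-0.9, -0.6, 5.3]
grip_width: 43.0
grasp_force: 61.6
```

Contact at TCP 109.4 mm is the nest floor (30 + 79.4), well below rim height, so I'll release.

Request:
{"api": "jog_arm", "payload": {
  "plan": [
    {"gripper":0.2,"x":0,"y":0,"z":0,"wx":0,"wy":0,"wz":0},
    {"gripper":0.5,"x":0,"y":0,"z":0,"wx":0,"wy":0,"wz":0},
    {"gripper":1,"x":0,"y":0,"z":0,"wx":0,"wy":0,"wz":0},
    {"gripper":1,"x":0,"y":0,"z":0,"wx":0,"wy":0,"wz":0},
    {"gripper":1,"x":0,"y":0,"z":0,"wx":0,"wy":0,"wz":0},
    {"gripper":1,"x":0,"y":0,"z":0.4,"wx":0,"wy":0,"wz":0},
    {"gripper":1,"x":0,"y":0,"z":0.7,"wx":0,"wy":0,"wz":0},
    {"gripper":1,"x":0,"y":0,"z":0.7,"wx":0,"wy":0,"wz":0},
    {"gripper":1,"x":0,"y":0,"z":0,"wx":0,"wy":0,"wz":0},
    {"gripper":1,"x":0,"y":0,"z":0,"wx":0,"wy":0,"wz":0}
  ]
}}

```text
time: 7.85
eef_pos: [509.4, 40.6, 198.3]
tool_rot: [0.707, 0.707, -0.0, -0.0]
wrist_force: [-0.3, -0.8, 0.0]
grip_width: 85.3
grasp_force: 0.0
```

Run:
```python
from h import *
print(get_obs()["eef_pos"]); c=cam("wrist"); im=shot("wrist","wrist4")
print(proj(c,[510,40.5,136]),proj(c,[510,41,37]),proj(c,[520,155,63]))
```

```text
[509.36215548  40.61498663 198.30895974]
[[283.59188423 240.06291842]] [[283.25217184 193.67935417]] [[298.32363274  41.19296692]]
```

View pics/wrist4.png

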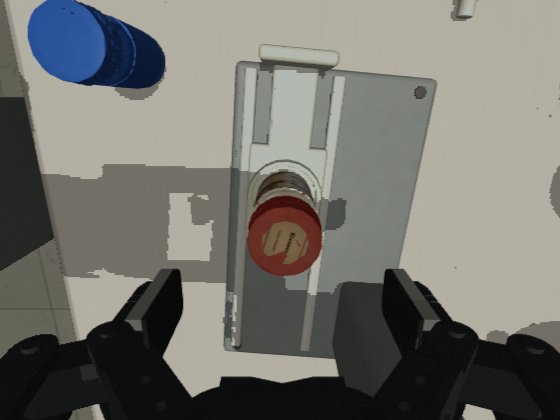

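The jar stands in the nest, with its cap at (285,236) and the rim centred at (284,194). The plate's outer top edge runs from (261,44) to (338,51).

Run:
```python
from h import *
w=load("wrist4")
for p,z in(((261,44),63),((338,52),63),((237,62),16),((437,79),16),((225,350),16),((284,194),37),((285,236),136)): print(p,ray(w,*p,z).round(1))
A=np.array([ray(w,*p,16)[:2] for p in((237,62),(437,79),(225,350))]); L=np.array([[-50,230],[120,230],[-50,-60]])
def f(q):
    c,s=np.cos(q[2]),np.sin(q[2]); return (L@np.array([[c,s],[-s,c]])+q[:2]-A).ravel()
from scipy.optimize import least_squares
r=least_squares(f,[505,-85,-.08]); print(r.x,f(r.x).round(1))
```

```text
(261, 44) [494.7 153.3  63. ]
(338, 52) [547.2 148.3  63. ]
(237, 62) [472.2 146.4  16. ]
(437, 79) [636.8 133.4  16. ]
(225, 350) [ 448.5 -136.6   16. ]
(284, 194) [510.6  40.7  37. ]
(285, 236) [510.8  43.  136. ]
[ 5.01772752e+02 -8.46572327e+01 -8.06940451e-02] [-1.8  2.3  3.1  1.5 -1.4 -3.8]
```

Request:
{"api": "jog_arm", "payload": {
  "plan": [
    {"gripper":-1,"x":0.06,"y":0.75,"z":0,"wx":0,"wy":0,"wz":-0.92},
    {"gripper":-1,"x":0.06,"y":0.75,"z":0,"wx":0,"wy":0,"wz":0},
    {"gripper":-1,"x":0.06,"y":0.75,"z":0,"wx":0,"wy":0,"wz":0},
    {"gripper":-1,"x":0.06,"y":0.75,"z":0,"wx":0,"wy":0,"wz":0},
    {"gripper":-1,"x":0,"y":0,"z":-0.7,"wx":0,"wy":0,"wz":0},
    {"gripper":-1,"x":0,"y":0,"z":-0.7,"wx":0,"wy":0,"wz":0},
    {"gripper":-1,"x":0,"y":0,"z":-0.7,"wx":0,"wy":0,"wz":0},
    {"gripper":-1,"x":0,"y":0,"z":-0.62,"wx":0,"wy":0,"wz":0},
    {"gripper":-1,"x":0,"y":0,"z":0,"wx":0,"wy":0,"wz":0},
    {"gripper":-1,"x":0,"y":0,"z":0,"wx":0,"wy":0,"wz":0}
  ]
}}

```text
time: 9.15
eef_pos: [522.0, 190.5, 62.8]
tool_rot: [0.735, 0.678, -0.0, -0.0]
wrist_force: [0.6, -0.6, -0.1]
grip_width: 0.2
grasp_force: 0.0
```

Request:
{"api": "jog_arm", "payload": {
  "plan": [
    {"gripper":-1,"x":-0.008,"y":-0.1,"z":0,"wx":0,"wy":0,"wz":0},
    {"gripper":-1,"x":-0.008,"y":-0.1,"z":0,"wx":0,"wy":0,"wz":0},
    {"gripper":-1,"x":-0.008,"y":-0.1,"z":0,"wx":0,"wy":0,"wz":0},
    {"gripper":-1,"x":-0.008,"y":-0.1,"z":0,"wx":0,"wy":0,"wz":0},
    {"gripper":-1,"x":-0.008,"y":-0.1,"z":0,"wx":0,"wy":0,"wz":0},
    {"gripper":-1,"x":-0.008,"y":-0.1,"z":0,"wx":0,"wy":0,"wz":0},
    {"gripper":-1,"x":-0.008,"y":-0.1,"z":0,"wx":0,"wy":0,"wz":0},
    {"gripper":-1,"x":-0.008,"y":-0.1,"z":0,"wx":0,"wy":0,"wz":0}
  ]
}}

```text
time: 10.15
eef_pos: [518.7, 150.5, 62.8]
tool_rot: [0.735, 0.678, 0.0, -0.0]
wrist_force: [-0.5, 2.1, 0.7]
grip_width: 0.1
grasp_force: 1.1
```

Request:
{"api": "jog_arm", "payload": {
  "plan": [
    {"gripper":-1,"x":-0.008,"y":-0.1,"z":0,"wx":0,"wy":0,"wz":0},
    {"gripper":-1,"x":-0.008,"y":-0.1,"z":0,"wx":0,"wy":0,"wz":0},
    {"gripper":-1,"x":-0.008,"y":-0.1,"z":0,"wx":0,"wy":0,"wz":0},
    {"gripper":-1,"x":-0.008,"y":-0.1,"z":0,"wx":0,"wy":0,"wz":0},
    {"gripper":-1,"x":-0.008,"y":-0.1,"z":0,"wx":0,"wy":0,"wz":0},
    {"gripper":-1,"x":-0.008,"y":-0.1,"z":0,"wx":0,"wy":0,"wz":0},
    {"gripper":-1,"x":-0.008,"y":-0.1,"z":0,"wx":0,"wy":0,"wz":0},
    {"gripper":-1,"x":-0.008,"y":-0.1,"z":0,"wx":0,"wy":0,"wz":0},
    {"gripper":-1,"x":-0.008,"y":-0.1,"z":0,"wx":0,"wy":0,"wz":0},
    {"gripper":-1,"x":-0.008,"y":-0.1,"z":0,"wx":0,"wy":0,"wz":0},
    {"gripper":-1,"x":-0.008,"y":-0.1,"z":0,"wx":0,"wy":0,"wz":0},
    {"gripper":-1,"x":-0.008,"y":-0.1,"z":0,"wx":0,"wy":0,"wz":0},
    {"gripper":-1,"x":-0.008,"y":-0.1,"z":0,"wx":0,"wy":0,"wz":0},
    {"gripper":-1,"x":-0.008,"y":-0.1,"z":0,"wx":0,"wy":0,"wz":0},
    {"gripper":-1,"x":-0.008,"y":-0.1,"z":0,"wx":0,"wy":0,"wz":0},
    {"gripper":-1,"x":-0.008,"y":-0.1,"z":0,"wx":0,"wy":0,"wz":0},
    {"gripper":-1,"x":-0.008,"y":-0.1,"z":0,"wx":0,"wy":0,"wz":0},
    {"gripper":-1,"x":-0.008,"y":-0.1,"z":0,"wx":0,"wy":0,"wz":0},
    {"gripper":-1,"x":-0.008,"y":-0.1,"z":0,"wx":0,"wy":0,"wz":0},
    {"gripper":-1,"x":0,"y":0,"z":0,"wx":0,"wy":0,"wz":0}
  ]
}}

```text
time: 12.65
eef_pos: [512.2, 54.7, 63.0]
tool_rot: [0.735, 0.678, 0.001, 0.001]
wrist_force: [0.7, -0.4, -0.4]
grip_width: -0.3
grasp_force: 0.0
```

Request:
{"api": "jog_arm", "payload": {
  "plan": [
    {"gripper":-1,"x":-0.004,"y":-0.05,"z":0,"wx":0,"wy":0,"wz":0},
    {"gripper":-1,"x":-0.004,"y":-0.05,"z":0,"wx":0,"wy":0,"wz":0},
    {"gripper":-1,"x":-0.004,"y":-0.05,"z":0,"wx":0,"wy":0,"wz":0},
    {"gripper":-1,"x":0,"y":0,"z":0,"wx":0,"wy":0,"wz":0}
  ]
}}

```text
time: 13.15
eef_pos: [510.7, 47.7, 62.9]
tool_rot: [0.735, 0.678, -0.0, 0.0]
wrist_force: [0.1, 0.1, -0.1]
grip_width: 0.2
grasp_force: 0.0
```

Request:
{"api": "jog_arm", "payload": {
  "plan": [
    {"gripper":-1,"x":-0.003,"y":-0.04,"z":0,"wx":0,"wy":0,"wz":0},
    {"gripper":-1,"x":-0.003,"y":-0.04,"z":0,"wx":0,"wy":0,"wz":0}
  ]
}}

```text
time: 13.4
eef_pos: [510.3, 44.0, 62.9]
tool_rot: [0.735, 0.678, 0.0, -0.0]
wrist_force: [0.7, 1.7, -0.0]
grip_width: -0.0
grasp_force: 1.0
```

Request:
{"api": "jog_arm", "payload": {
  "plan": [
    {"gripper":-1,"x":-0.002,"y":-0.03,"z":0,"wx":0,"wy":0,"wz":0},
    {"gripper":-1,"x":0,"y":0,"z":0,"wx":0,"wy":0,"wz":0}
  ]
}}

```text
time: 13.65
eef_pos: [510.1, 42.3, 62.8]
tool_rot: [0.735, 0.678, -0.0, -0.0]
wrist_force: [-0.6, -0.2, -0.0]
grip_width: 0.1
grasp_force: 0.4
```

Request:
{"api": "jog_arm", "payload": {
  "plan": [
    {"gripper":-1,"x":-0.002,"y":-0.03,"z":0,"wx":0,"wy":0,"wz":0},
    {"gripper":-1,"x":0,"y":0,"z":0,"wx":0,"wy":0,"wz":0}
  ]
}}

```text
time: 13.9
eef_pos: [509.9, 40.9, 62.8]
tool_rot: [0.735, 0.678, -0.0, -0.0]
wrist_force: [1.0, 1.0, 0.9]
grip_width: -0.2
grasp_force: 0.6
```

Request:
{"api": "jog_arm", "payload": {
  "plan": [
    {"gripper":-1,"x":-0.002,"y":-0.03,"z":0,"wx":0,"wy":0,"wz":0},
    {"gripper":-1,"x":0,"y":0,"z":0,"wx":0,"wy":0,"wz":0}
  ]
}}

```text
time: 14.15
eef_pos: [509.9, 40.0, 62.8]
tool_rot: [0.735, 0.678, 0.0, -0.0]
wrist_force: [1.2, 4.6, 1.7]
grip_width: -0.1
grasp_force: 2.3
```

Request:
{"api": "jog_arm", "payload": {
  "plan": [
    {"gripper":-1,"x":-0.002,"y":-0.03,"z":0,"wx":0,"wy":0,"wz":0},
    {"gripper":-1,"x":0,"y":0,"z":0,"wx":0,"wy":0,"wz":0}
  ]
}}

```text
time: 14.4
eef_pos: [509.8, 39.8, 62.8]
tool_rot: [0.736, 0.678, 0.001, -0.001]
wrist_force: [2.1, 11.7, 1.9]
grip_width: 0.1
grasp_force: 5.7
```

Request:
{"api": "jog_arm", "payload": {
  "plan": [
    {"gripper":-1,"x":-0.002,"y":-0.03,"z":0,"wx":0,"wy":0,"wz":0},
    {"gripper":-1,"x":0,"y":0,"z":0,"wx":0,"wy":0,"wz":0}
  ]
}}

```text
time: 14.65
eef_pos: [509.8, 39.7, 62.9]
tool_rot: [0.736, 0.677, 0.002, -0.001]
wrist_force: [2.8, 18.5, 1.4]
grip_width: -0.2
grasp_force: 9.1
```

The carriage is hard against its stop: y holds at 39.8 while the force climbs to 18 N. Next I'll back off, rise and go over the button.

Request:
{"api": "jog_arm", "payload": {
  "plan": [
    {"gripper":-1,"x":0,"y":0.3,"z":0,"wx":0,"wy":0,"wz":0},
    {"gripper":-1,"x":0.05,"y":0.6,"z":0,"wx":0,"wy":0,"wz":0},
    {"gripper":-1,"x":0,"y":0,"z":0.8,"wx":0,"wy":0,"wz":0},
    {"gripper":-1,"x":0,"y":0,"z":0.8,"wx":0,"wy":0,"wz":0},
    {"gripper":-1,"x":0,"y":0,"z":0.8,"wx":0,"wy":0,"wz":0},
    {"gripper":-1,"x":0,"y":0,"z":0.8,"wx":0,"wy":0,"wz":0},
    {"gripper":-1,"x":0,"y":0,"z":0.8,"wx":0,"wy":0,"wz":0},
    {"gripper":-1,"x":0,"y":0,"z":0.8,"wx":0,"wy":0,"wz":0},
    {"gripper":-1,"x":0,"y":0,"z":0,"wx":0,"wy":0,"wz":0},
    {"gripper":-1,"x":0,"y":0,"z":0,"wx":0,"wy":0,"wz":0}
  ]
}}

```text
time: 15.9
eef_pos: [511.3, 81.3, 302.1]
tool_rot: [0.735, 0.678, -0.001, -0.0]
wrist_force: [0.2, -0.8, -0.7]
grip_width: 0.2
grasp_force: 0.0
```

Run:
```python
from h import *
a=shot("scene","scene5")[150:270,250:350]; b=shot("side","side5")[140:300,225:325]
A=cv2.resize(a,None,fx=3.9,fy=3.9,interpolation=cv2.INTER_CUBIC); B=cv2.resize(b,None,fx=3.7,fy=3.7,interpolation=cv2.INTER_CUBIC)
o=np.zeros((600,800,3),np.uint8); o[:A.shape[0],:390]=A; o[:B.shape[0],400:400+B.shape[1]]=B
cv2.imwrite("pics/crop5.png",o); print(get_obs()["eef_pos"])
```

```text
[511.12978004  81.44616902 301.24649431]
```

View pics/crop5.png

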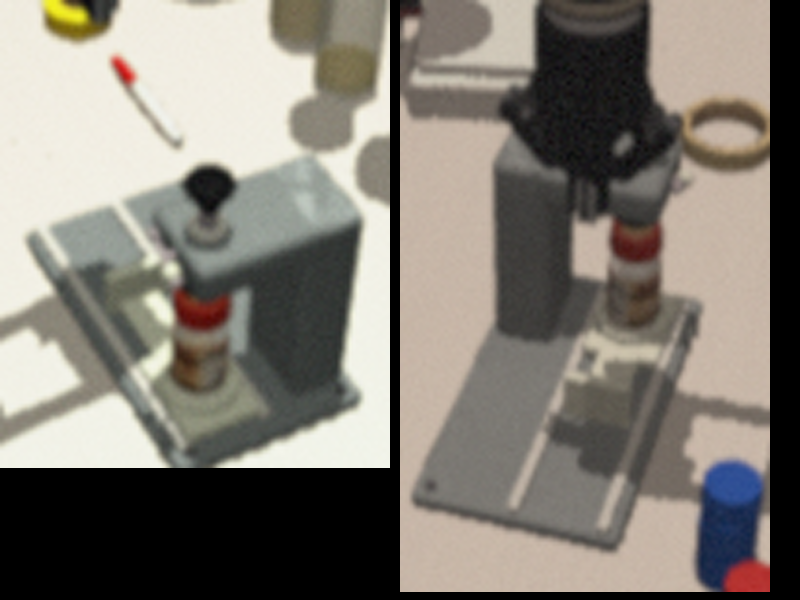

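The jar stands upright under the foot with the carriage in, and the button in the left crop is at (209,180). Next I'll move over the button and feel down for it.

Request:
{"api": "jog_arm", "payload": {
  "plan": [
    {"gripper":-1,"x":-0.04,"y":-0.4,"z":0.1,"wx":0,"wy":0,"wz":0},
    {"gripper":-1,"x":-0.04,"y":-0.7,"z":0,"wx":0,"wy":0,"wz":0},
    {"gripper":-1,"x":-0.06,"y":-0.8,"z":0,"wx":0,"wy":0,"wz":0},
    {"gripper":-1,"x":-0.06,"y":-0.8,"z":0,"wx":0,"wy":0,"wz":0},
    {"gripper":-1,"x":-0.02,"y":-0.63,"z":0,"wx":0,"wy":0,"wz":0},
    {"gripper":-1,"x":0,"y":0,"z":0,"wx":0,"wy":0,"wz":0},
    {"gripper":-1,"x":0,"y":0,"z":0,"wx":0,"wy":0,"wz":0},
    {"gripper":-1,"x":0,"y":0,"z":0,"wx":0,"wy":0,"wz":0}
  ]
}}

```text
time: 17.0
eef_pos: [501.0, -83.8, 307.4]
tool_rot: [0.734, 0.679, -0.0, -0.001]
wrist_force: [-0.5, 0.6, 0.9]
grip_width: -0.0
grasp_force: 0.0
```

Run:
```python
from h import *
print(get_obs()["eef_pos"],get_obs()["wrist_force"])
a=shot("scene","scene6")[135:255,250:350]; b=shot("side","side6")[120:270,215:325]
A=cv2.resize(a,None,fx=3.9,fy=3.9,interpolation=cv2.INTER_CUBIC); B=cv2.resize(b,None,fx=3.6,fy=3.6,interpolation=cv2.INTER_CUBIC)
o=np.zeros((600,800,3),np.uint8); o[:A.shape[0],:390]=A; o[:B.shape[0],400:400+B.shape[1]]=B
cv2.imwrite("pics/crop6.png",o)
o=get_obs(); T=Ro.from_quat(o["tool_rot"]).as_matrix()@[0,0,22]+o["eef_pos"]; print(T, proj(load("scene6"),T),proj(load("side6"),T))
```

```text
[500.9949299  -83.81924438 307.3580534 ] [-0.54998972  0.55119646  0.85734634]
[501.16748002 -83.91305302 285.65448717] [[303.8308737  187.02814053]] [[289.83872118 159.71387747]]
```

View pics/crop6.png

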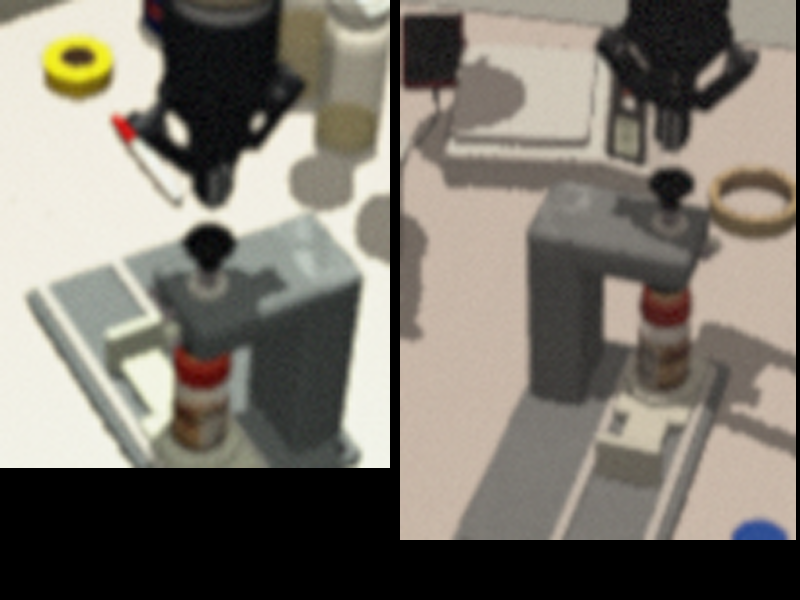

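In both crops the shut fingers line up over the button: tips at (213,200) over a button at (209,240), and (671,140) over (671,180). Now I'll feel downward.

Request:
{"api": "jog_arm", "payload": {
  "plan": [
    {"gripper":-1,"x":-0.01,"y":-0.02,"z":-0.2,"wx":0,"wy":0,"wz":0},
    {"gripper":-1,"x":0,"y":0,"z":-0.2,"wx":0,"wy":0,"wz":0},
    {"gripper":-1,"x":0,"y":0,"z":-0.04,"wx":0,"wy":0,"wz":0},
    {"gripper":-1,"x":0,"y":0,"z":0,"wx":0,"wy":0,"wz":0},
    {"gripper":-1,"x":0,"y":0,"z":0,"wx":0,"wy":0,"wz":0}
  ]
}}

```text
time: 17.73
eef_pos: [501.0, -86.1, 286.0]
tool_rot: [0.735, 0.678, 0.0, 0.0]
wrist_force: [0.4, -0.5, -0.2]
grip_width: -0.4
grasp_force: 0.0
```

Request:
{"api": "jog_arm", "payload": {
  "plan": [
    {"gripper":-1,"x":0,"y":0,"z":-0.04,"wx":0,"wy":0,"wz":0},
    {"gripper":-1,"x":0,"y":0,"z":0,"wx":0,"wy":0,"wz":0}
  ]
}}

```text
time: 17.98
eef_pos: [500.7, -86.0, 283.8]
tool_rot: [0.735, 0.678, -0.0, -0.0]
wrist_force: [-0.2, 0.4, 0.1]
grip_width: 0.4
grasp_force: 0.0
```

Request:
{"api": "jog_arm", "payload": {
  "plan": [
    {"gripper":-1,"x":0,"y":0,"z":-0.04,"wx":0,"wy":0,"wz":0},
    {"gripper":-1,"x":0,"y":0,"z":0,"wx":0,"wy":0,"wz":0}
  ]
}}

```text
time: 18.23
eef_pos: [500.7, -85.9, 281.7]
tool_rot: [0.735, 0.678, -0.0, -0.0]
wrist_force: [-0.5, -0.4, -0.4]
grip_width: 0.2
grasp_force: 0.0
```

Request:
{"api": "jog_arm", "payload": {
  "plan": [
    {"gripper":-1,"x":0,"y":0,"z":-0.04,"wx":0,"wy":0,"wz":0},
    {"gripper":-1,"x":0,"y":0,"z":0,"wx":0,"wy":0,"wz":0}
  ]
}}

```text
time: 18.48
eef_pos: [500.7, -85.9, 279.6]
tool_rot: [0.735, 0.678, -0.0, -0.0]
wrist_force: [0.2, 0.2, 0.4]
grip_width: -0.1
grasp_force: 0.0
```

Request:
{"api": "jog_arm", "payload": {
  "plan": [
    {"gripper":-1,"x":0,"y":0,"z":-0.04,"wx":0,"wy":0,"wz":0},
    {"gripper":-1,"x":0,"y":0,"z":0,"wx":0,"wy":0,"wz":0}
  ]
}}

```text
time: 18.73
eef_pos: [500.7, -85.9, 277.6]
tool_rot: [0.735, 0.678, -0.0, -0.0]
wrist_force: [-0.3, -0.1, 0.3]
grip_width: 0.1
grasp_force: 0.0
```

Request:
{"api": "jog_arm", "payload": {
  "plan": [
    {"gripper":-1,"x":0,"y":0,"z":-0.04,"wx":0,"wy":0,"wz":0},
    {"gripper":-1,"x":0,"y":0,"z":0,"wx":0,"wy":0,"wz":0}
  ]
}}

```text
time: 18.98
eef_pos: [500.9, -86.0, 276.0]
tool_rot: [0.735, 0.678, 0.0, 0.0]
wrist_force: [0.7, -0.3, 1.6]
grip_width: 0.3
grasp_force: 1.2
```

Request:
{"api": "jog_arm", "payload": {
  "plan": [
    {"gripper":-1,"x":0,"y":0,"z":-0.04,"wx":0,"wy":0,"wz":0},
    {"gripper":-1,"x":0,"y":0,"z":0,"wx":0,"wy":0,"wz":0}
  ]
}}

```text
time: 19.23
eef_pos: [500.9, -86.0, 273.8]
tool_rot: [0.735, 0.678, 0.0, 0.0]
wrist_force: [-0.6, -0.4, 3.0]
grip_width: 0.0
grasp_force: 1.3
```

Request:
{"api": "jog_arm", "payload": {
  "plan": [
    {"gripper":-1,"x":0,"y":0,"z":-0.04,"wx":0,"wy":0,"wz":0},
    {"gripper":-1,"x":0,"y":0,"z":0,"wx":0,"wy":0,"wz":0}
  ]
}}

```text
time: 19.48
eef_pos: [500.9, -86.0, 271.7]
tool_rot: [0.735, 0.678, 0.0, 0.0]
wrist_force: [-0.3, -0.4, 3.1]
grip_width: -0.1
grasp_force: 1.4
```

Contact was at about 277 mm, so the first stop should be near 265.

Request:
{"api": "jog_arm", "payload": {
  "plan": [
    {"gripper":-1,"x":0,"y":0,"z":-0.04,"wx":0,"wy":0,"wz":0},
    {"gripper":-1,"x":0,"y":0,"z":-0.04,"wx":0,"wy":0,"wz":0},
    {"gripper":-1,"x":0,"y":0,"z":0,"wx":0,"wy":0,"wz":0}
  ]
}}

```text
time: 19.85
eef_pos: [500.9, -86.0, 267.7]
tool_rot: [0.735, 0.678, 0.0, 0.0]
wrist_force: [-0.3, 0.1, 3.1]
grip_width: -0.1
grasp_force: 1.6
```

Request:
{"api": "jog_arm", "payload": {
  "plan": [
    {"gripper":-1,"x":0,"y":0,"z":-0.03,"wx":0,"wy":0,"wz":0},
    {"gripper":-1,"x":0,"y":0,"z":0,"wx":0,"wy":0,"wz":0}
  ]
}}

```text
time: 20.1
eef_pos: [500.8, -86.0, 266.3]
tool_rot: [0.735, 0.678, 0.0, 0.0]
wrist_force: [-0.2, 0.4, 3.6]
grip_width: -0.2
grasp_force: 1.6
```

Request:
{"api": "jog_arm", "payload": {
  "plan": [
    {"gripper":-1,"x":0,"y":0,"z":-0.02,"wx":0,"wy":0,"wz":0},
    {"gripper":-1,"x":0,"y":0,"z":0,"wx":0,"wy":0,"wz":0}
  ]
}}

```text
time: 20.35
eef_pos: [500.9, -86.0, 265.4]
tool_rot: [0.735, 0.678, 0.0, 0.0]
wrist_force: [-0.4, -0.7, 3.6]
grip_width: 0.2
grasp_force: 1.7
```

Request:
{"api": "jog_arm", "payload": {
  "plan": [
    {"gripper":-1,"x":0,"y":0,"z":-0.015,"wx":0,"wy":0,"wz":0},
    {"gripper":-1,"x":0,"y":0,"z":0,"wx":0,"wy":0,"wz":0}
  ]
}}

```text
time: 20.6
eef_pos: [500.9, -86.0, 265.3]
tool_rot: [0.735, 0.678, 0.0, 0.0]
wrist_force: [-1.0, 0.0, 7.8]
grip_width: 0.1
grasp_force: 3.8
```

Request:
{"api": "jog_arm", "payload": {
  "plan": [
    {"gripper":-1,"x":0,"y":0,"z":-0.01,"wx":0,"wy":0,"wz":0},
    {"gripper":-1,"x":0,"y":0,"z":0,"wx":0,"wy":0,"wz":0}
  ]
}}

```text
time: 20.85
eef_pos: [501.0, -86.1, 265.2]
tool_rot: [0.735, 0.678, 0.0, 0.001]
wrist_force: [-2.1, 0.6, 10.4]
grip_width: -0.2
grasp_force: 5.0
```

First stop is at 265.3 mm, with 10 N. I'll ease off slightly and wait for the bead.

Request:
{"api": "jog_arm", "payload": {
  "plan": [
    {"gripper":-1,"x":0,"y":0,"z":0.008,"wx":0,"wy":0,"wz":0},
    {"gripper":-1,"x":0,"y":0,"z":0,"wx":0,"wy":0,"wz":0},
    {"gripper":-1,"x":0,"y":0,"z":0,"wx":0,"wy":0,"wz":0},
    {"gripper":-1,"x":0,"y":0,"z":0,"wx":0,"wy":0,"wz":0},
    {"gripper":-1,"x":0,"y":0,"z":0,"wx":0,"wy":0,"wz":0},
    {"gripper":-1,"x":0,"y":0,"z":0,"wx":0,"wy":0,"wz":0},
    {"gripper":-1,"x":0,"y":0,"z":0,"wx":0,"wy":0,"wz":0},
    {"gripper":-1,"x":0,"y":0,"z":0,"wx":0,"wy":0,"wz":0},
    {"gripper":-1,"x":0,"y":0,"z":0,"wx":0,"wy":0,"wz":0},
    {"gripper":-1,"x":0,"y":0,"z":0,"wx":0,"wy":0,"wz":0},
    {"gripper":-1,"x":0,"y":0,"z":0,"wx":0,"wy":0,"wz":0},
    {"gripper":-1,"x":0,"y":0,"z":0,"wx":0,"wy":0,"wz":0}
  ]
}}

```text
time: 22.35
eef_pos: [500.9, -86.0, 265.3]
tool_rot: [0.735, 0.678, 0.0, 0.0]
wrist_force: [-1.3, -0.0, 7.7]
grip_width: -0.2
grasp_force: 4.0
```

Run:
```python
from h import *
shot("scene","scene7"); c=load("scene7"); 
o=np.array([500.5,-85]);ex=np.array([.9968,-.08]);ey=np.array([.08,.9968])
def bp(y): p=o+ex*-35+ey*y; return [*p,190]
print("bead rest/across px",proj(c,bp(-12)),proj(c,bp(12)),get_obs()["wrist_force"],get_obs()["eef_pos"])
t=[cv2.resize(cv2.imread(f"pics/{n}.png")[170:240,260:325],None,fx=6,fy=6,interpolation=cv2.INTER_CUBIC) for n in("scene6","scene7")]
cv2.imwrite("pics/crop7.png",np.hstack(t)); print(t[0].shape)
```

```text
bead rest/across px [[293.74778222 219.05975197]] [[289.70316603 213.55815919]] [-0.74916409  0.39366356  7.6431631 ] [500.95225181 -86.04551441 265.30284364]
(420, 390, 3)
```

View pics/crop7.png

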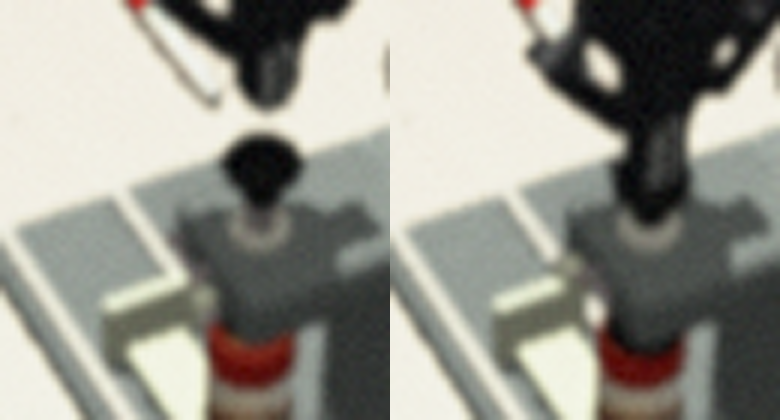

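Before pressing, the bead was at (205,298). It is now at (183,265), a shift of about (-22,-33) px in the crop, which matches the (-24,-33) predicted for the full 24 mm. The bead is across, so I'll press fully.

Request:
{"api": "jog_arm", "payload": {
  "plan": [
    {"gripper":-1,"x":0,"y":0,"z":0,"wx":0,"wy":0,"wz":0},
    {"gripper":-1,"x":0,"y":0,"z":0,"wx":0,"wy":0,"wz":0},
    {"gripper":-1,"x":0,"y":0,"z":0,"wx":0,"wy":0,"wz":0},
    {"gripper":-1,"x":0,"y":0,"z":-0.05,"wx":0,"wy":0,"wz":0},
    {"gripper":-1,"x":0,"y":0,"z":-0.05,"wx":0,"wy":0,"wz":0},
    {"gripper":-1,"x":0,"y":0,"z":-0.05,"wx":0,"wy":0,"wz":0},
    {"gripper":-1,"x":0,"y":0,"z":-0.04,"wx":0,"wy":0,"wz":0},
    {"gripper":-1,"x":0,"y":0,"z":0,"wx":0,"wy":0,"wz":0},
    {"gripper":-1,"x":0,"y":0,"z":0,"wx":0,"wy":0,"wz":0},
    {"gripper":-1,"x":0,"y":0,"z":0,"wx":0,"wy":0,"wz":0}
  ]
}}

```text
time: 23.65
eef_pos: [501.1, -86.0, 257.2]
tool_rot: [0.735, 0.678, 0.0, 0.001]
wrist_force: [-3.6, 1.3, 16.3]
grip_width: 0.1
grasp_force: 8.2
```

It has travelled 8.1 mm and reads 16 N, which is the hard end. Now I'll release.

Request:
{"api": "jog_arm", "payload": {
  "plan": [
    {"gripper":-1,"x":0,"y":0,"z":0,"wx":0,"wy":0,"wz":0},
    {"gripper":-1,"x":0,"y":0,"z":0.1,"wx":0,"wy":0,"wz":0},
    {"gripper":-1,"x":0,"y":0,"z":0.1,"wx":0,"wy":0,"wz":0},
    {"gripper":-1,"x":0,"y":0,"z":0.1,"wx":0,"wy":0,"wz":0},
    {"gripper":-1,"x":0,"y":0,"z":0.1,"wx":0,"wy":0,"wz":0},
    {"gripper":-1,"x":0,"y":0,"z":0.1,"wx":0,"wy":0,"wz":0},
    {"gripper":-1,"x":0,"y":0,"z":0.3,"wx":0,"wy":0,"wz":0},
    {"gripper":-1,"x":0,"y":0,"z":0.6,"wx":0,"wy":0,"wz":0},
    {"gripper":-1,"x":0,"y":0,"z":0,"wx":0,"wy":0,"wz":0},
    {"gripper":-1,"x":0,"y":0,"z":0,"wx":0,"wy":0,"wz":0},
    {"gripper":-1,"x":0,"y":0,"z":0,"wx":0,"wy":0,"wz":0},
    {"gripper":-1,"x":0,"y":0,"z":0,"wx":0,"wy":0,"wz":0},
    {"gripper":-1,"x":0,"y":0,"z":0,"wx":0,"wy":0,"wz":0}
  ]
}}

```text
time: 25.28
eef_pos: [500.6, -85.9, 324.5]
tool_rot: [0.735, 0.678, -0.0, -0.0]
wrist_force: [0.6, -0.1, -0.4]
grip_width: 0.1
grasp_force: 0.0
```

Run:
```python
from h import *
a=cv2.imread("pics/scene6.png"); b=shot("scene","scene8"); s=np.s_[195:265,285:315]
print("diff jar/button region", np.abs(a[s].astype(float)-b[s]).mean().round(1), get_obs()["eef_pos"],get_obs()["wrist_force"])
print(arm.hand_in())
```

```text
diff jar/button region 3.1 [500.65966728 -85.91451242 324.61957378] [-1.33543728  0.76885409 -0.27377904]
the job is handed in; nothing more can be done
None
```

I handed the job in after about 25 s: the jar is upright in the nest under the head with the carriage at its stop, I held the first stop until a picture showed the bead across, then pressed fully (8 mm) and released; the hand-in gave no verdict.

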